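Turn the collet block and index the facet lever

TASK

The first facet is done: take the square collet block out of its nest on the facet fixture, turn it a quarter turn so that its blue face meets the brass stop bar, and set it back down fully in the nest, upright, with the blue face up against the bar. Then click the red index lever forward to the notch with the green dot, stopping for about half a second in each of the last two notches before it and never going past it, and let go. Do not knock the gauge, bottle, wooden handle or loupe that stand round the fixture.

Things in the scene. Friction and masses are not known exactly. Their poses are not given: they have to be found in the camera images.
- fixture: Grey facet fixture, fixed to the bench (it does not move): base plate 170 (x) x 320 (y) x 10 mm high; origin at the centre of its underside, on the bench; x points away from the robot when not turned, y to the left, z up. The nest (point nest) is on its right half and the index lever (pivot point) on its left half.
- nest (a point): Centre of the nest floor, on the base plate at fixture (0, -85, 10) mm, axes as the fixture's. When the block is home its underside's centre is here. With 2.5 mm play each side in y and 6 mm in x it must be lifted out and lowered in. In the nest it can be gripped only on its +x and -x faces, above bar and lip (the cheeks bar the other two).
- cheek_left (a point): Top centre of the left of two steel cheeks, at nest (0, +29.5, 50) mm; the right one mirrors it at y -29.5. Each is 24 (x) x 10 (y) mm and stands 50 mm above the nest floor, level with the block's top; their inner faces are 24.5 mm either side of the nest's centre.
- stop_bar (a point): Top centre of the brass stop bar on the nest's +x side, at nest (27, 0, 8) mm: 10 mm thick, 40 mm wide, 8 mm high above the nest floor, its face 22 mm from the nest's centre. Opposite it, on the -x side, is a front lip 5 mm high, 8 mm thick, its inner face 28 mm from the nest's centre.
- block_center (a point): Centre of the loose aluminium collet block: 44 x 44 mm, 50 mm high (a flat stone adds 3 mm), 0.17 to 0.34 kg. Own axes, z up, blue face along +y. Starts in the nest with the fixture's axes, blue face to the left cheek; it must look along the fixture's +x: a quarter turn clockwise from above. Put it down on the bench and retake it by the blue face and the one opposite.
- blue_face (a point): Centre of the block's blue side face (22 mm from the block's centre, half-way up), axes as the block's; a blue stripe on top runs along the same edge.
- pivot (a point): The lever's vertical pivot axis, at the top of the base plate: fixture (45, 70, 10) mm.
- lever_knob (a point): On the axis of the white upright thumb knob at the end of the red lever, 55 mm above the bench, 90 mm from the pivot. The knob is a cylinder 16 mm across, from 36 to 68 mm above the bench, to pinch or push. x points from the pivot out along the lever, y the way it travels when clicked forward. The lever arm lies 28 to 36 mm above the bench.
- index_lever (a joint): Lever angle, rad, growing forward: anticlockwise from above, the knob sweeping from the left towards the nest. Spring detent, eight notches at 0, 0.22, 0.44 .. 1.54 rad (20 mm apart at the knob); at 0.77 it points along the fixture's -x. 5 to 8 N at the knob takes it over; past half-way it snaps into the next. Starts in the first or second notch.
- dot_green_top (a point): Green dot, 17 mm across, on the index sector 20 mm above the bench under the target notch: the knob's axis must stand over it. It is at 0.88, 1.10 or 1.32 rad of the lever; the other two of these notches have white dots.
- gauge_mid (a point): Dial gauge on a stand, must not be knocked: round foot 64 mm across, 121 mm high, 0.45 kg; the point is on its axis, 60 mm up.
- oil_mid (a point): Amber oil bottle, must not be knocked: 44 mm across, 110 mm high; the point is on its axis, 55 mm up.
- dop_mid (a point): Upright wooden dop handle, must not be knocked: foot 44 mm across, 100 mm high; the point is on its axis, 50 mm up.
- loupe_mid (a point): Black loupe, must not be knocked: 36 mm across, 36 mm high; the point is on its axis, 18 mm up.
Not all that is in view belongs to the job. Leave any pink or purple look-alike of the part that bears block_center alone.

How it is judged:
By the outcome, as a careful person would: the job done as asked, in the order asked, and still so for the second after the job is handed in, with the robot touching nothing.
It also fails if it takes over 70 s, if anything falls off the work surface, if the arm or the gripper's body presses on something with over 40 N, if the wrist force passes 120 N, or if a joint passes its speed limit or range.

ROBOT

A 7-joint arm with a two-finger parallel gripper is mounted at the origin on the work surface. World frame = base frame: x ahead of the robot, y to its left, z up, the work surface at z = 0. Lengths are in mm, angles in rad, forces in N, time in s.
With the tool pointing down it reaches from about 400 to 875 mm from the base axis. Payload 6.5 kg.
Tool frame: the origin (TCP) lies midway between the tips of the shut fingers; the grasp point (between the pads) lies 19 mm behind it; z points along the fingers, x is the direction in which the jaws open and shut, and the axes are right-handed (so a half turn about z gives the same grasp; the last joint's range is limited). The gripper opens to 88 mm and grips with 3 to 60 N. Pads are 18 mm wide; open, the fingers measure 123 mm over their backs; the gripper's body (75 mm by 187 mm) begins 45 mm behind the grasp point.
Start: joints at [1.197, 0.536, -0.004, 1.538, 0.003, 1.067, -0.071], TCP at [196.922, -619.445, 238.716] pointing down, gripper open.
Joint ranges: [-2.7, 2.7], [-0.37, 2.16], [-1.27, 1.26], [0.24, 2.4], [-1.31, 4.45], [0.19, 1.91], [-2.76, 2.76]. Speed limits (rad/s): [2.39, 2.39, 3.14, 3.14, 3.14, 3.14, 3.14].

INTERFACE

Orientations are given as a 3x3 rotation matrix whose columns are the frame's x, y, z axes.
In Python, from cell import monitor, vision, workorder, find_in, masks_of gives the robot as it stands.
- The arm moves only by the tool send_rows, never from a script. Its argument "rows" is a list of rows, each a list of 5 numbers: the shift along the tool's x, y, z in m, then the turn about the tool's z in degrees, then the opening, from 0 (shut) to 1 (fully open). A call has 1 to 8 rows; each row shifts and turns the commanded pose from where the row before left it, along the tool's axes as they then stand; what a row does not reach is not made up. A row lasts 1/10 s, in which the tool goes at most 50 mm and 8.59 degrees, less where a joint would pass 70% of its speed; a pose out of reach is approached as far as the arm can. A call with a gripper value outside its range is refused whole. The fingers move at their own pace and stop on an object; "newtons" is the grip in N (left out, the last holds). Time passes only in rows, so rows that do not move let the fingers close. It gives the time, the measured TCP pose, the force and the opening at its end, in the units of the state.
- monitor.get_state(): the state, without advancing time (a new reading comes with each control period).
- vision.read_camera(name): name is "scene" or "top" or "wrist"; returns the picture (480x640x3 uint8, red, green, blue); there is no depth.
- vision.camera_model(name): a dict with "K" (3x3 intrinsics, pixels), "rvec" (rotation vector, rad) and "tvec" (3), from world to camera coordinates, as OpenCV has them. Camera axes: x right, y down, z forward; pixel columns grow to the right and rows downward; lengths in mm; the calibration is good to about 2 mm. The wrist camera is an equidistant fisheye: a pixel r from the principal point sees the ray r / f radians off the axis. A picture is of the moment at which its call begins: read the wrist's pose just before it. camera_model takes no time and is no camera call; for the wrist camera it gives the pose at the moment of the call.
- workorder.job_done(): hands the job in, once; it reports no verdict.
Trained networks look in the newest picture that a camera, given by its name, has taken for a name from the list of things; names that differ only in an ending like _2 or _b are one class to them, and where a whole thing is asked for, a point or a joint stands for the part that bears it (a point fixed in the world has none). Each returns a list of dicts, best first, with "conf" (0 to 1); they miss things now and then, are a little off and sometimes report something else, mostly with a low value. They report only what shows in the picture. A call takes as long as a camera call. They do not tell look-alikes from the thing itself.
- find_in(name, camera): "at" ([row, column] in pixels, amid what is visible of it).
- masks_of(name, camera): "region" (480x640 bool, what is visible of it) and "at" ([row, column] in pixels, amid what is visible of it).
The state is a dict: "time": time; "q": joint angles; "joint_velocities": joint speeds; "tau": joint torques, N m; "ee_pos": TCP position; "eef_rot": TCP orientation; "contact_force": force on the tool from outside, world axes, zero at the start; "wrist_torque": the same for the moment, N m; "grip_width": finger opening in mm.
Only numpy, scipy, OpenCV 4.12 (cv2) and the standard library are available. Lean on these libraries where they do the work, as an engineer would, in place of code of your own. Each camera call takes 0.05 s, during which the arm holds its last target. There are 200 camera calls.

## Working session

There is one attempt and no reset: what is moved stays moved. The work goes in short steps, Python scripts to look and compute and a tool call to move; the robot and the scene stay as the last step left them, time stands still between calls to the robot, and variables do not carry over. Pictures are saved under pics/ and viewed, about 8 in all and at most 12, crops included, and the job is handed in when it is done.

Besides the shell and the picture viewer there is one more tool, called after "Call:" as name(argument=value, ...), one argument or row to a line, values as JSON. send_rows: Moves the arm, as the interface text tells. Its arguments: {"type":"object","properties":{"rows":{"type":"array","items":{"type":"array","items":{"type":"number"}}},"newtons":{"type":"number"}},"required":["rows"]}

```bash
mkdir -p pics; ls; cat > h.py <<'E'
import numpy as np, cv2
from cell import monitor, vision, workorder, find_in, masks_of
def pic(cam,name):
    im=vision.read_camera(cam); cv2.imwrite(f'pics/{name}.png',im[:,:,::-1]); return im
def ray(cam,rc,m=None):
    m=m or vision.camera_model(cam); K=np.array(m['K']);R=cv2.Rodrigues(np.array(m['rvec'],float))[0];t=np.array(m['tvec'],float).ravel()
    x=(rc[1]-K[0,2])/K[0,0];y=(rc[0]-K[1,2])/K[1,1]
    if cam=='wrist':
        th=np.hypot(x,y); s=np.sin(th)/max(th,1e-9); d=np.array([x*s,y*s,np.cos(th)])
    else: d=np.array([x,y,1.])
    return -R.T@t, R.T@d
def at_z(cam,rc,z,m=None):
    c,d=ray(cam,rc,m); return c+d*(z-c[2])/d[2]
def proj(cam,P,m=None):
    m=m or vision.camera_model(cam); K=np.array(m['K']);R=cv2.Rodrigues(np.array(m['rvec'],float))[0];t=np.array(m['tvec'],float).ravel()
    p=R@np.asarray(P,float)+t
    if cam=='wrist':
        r=np.hypot(p[0],p[1]);th=np.arctan2(r,p[2]);x,y=p[:2]/max(r,1e-9)*th
    else: x,y=p[:2]/p[2]
    return K[1,1]*y+K[1,2],K[0,0]*x+K[0,2]
E
python3 - <<'E'
from h import *
np.set_printoptions(precision=3,suppress=True)
s=monitor.get_state();print({k:np.round(v,3).tolist() for k,v in s.items()})
for c in('scene','top','wrist'):
    pic(c,c+'0'); print(c,ray(c,(240,320)))
zs=dict(fixture=5,nest=10,cheek_left=60,stop_bar=18,block_center=60,blue_face=35,pivot=36,lever_knob=68,dot_green_top=20,gauge_mid=60,oil_mid=55,dop_mid=50,loupe_mid=18)
for c in('top','scene'):
  for n,z in zs.items():
    for d in find_in(n,c)[:3]: print(c,n,np.round(d['at']),round(d['conf'],2),at_z(c,d['at'],z)[:2].round())
E
```

```text
pics
{'time': 0.0, 'q': [1.197, 0.537, -0.004, 1.539, 0.003, 1.067, -0.071], 'joint_velocities': [0.0, -0.0, 0.0, -0.002, 0.001, -0.001, 0.0], 'tau': [0.001, -57.099, 0.991, -25.16, -0.056, 0.018, 0.0], 'ee_pos': [196.717, -618.882, 237.842], 'eef_rot': [[0.303, -0.953, -0.001], [-0.953, -0.303, 0.002], [-0.002, 0.0, -1.0]], 'contact_force': [-0.109, 0.148, 0.547], 'wrist_torque': [-0.029, 0.022, 0.016], 'grip_width': 88.222}
scene (array([1214.327, -410.073,  609.95 ]), array([-0.67 ,  0.469, -0.576]))
top (array([ 385.082,   33.381, 1193.858]), array([ 0.167, -0.004, -0.986]))
wrist (array([ 274.081, -594.084,  383.737]), array([-0.309, -0.087, -0.947]))
top fixture [252. 317.] 0.84 [563.  34.]
top nest [252. 317.] 0.64 [561.  33.]
top cheek_left [250. 318.] 0.72 [558.  32.]
top stop_bar [251. 319.] 0.81 [562.  30.]
top block_center [277. 440.] 0.93 [ 513. -203.]
top block_center [165. 302.] 0.84 [727.  69.]
top blue_face [278. 444.] 0.92 [ 513. -217.]
top blue_face [161. 300.] 0.88 [742.  74.]
top blue_face [240. 367.] 0.58 [584. -64.]
top pivot [250. 318.] 0.73 [561.  33.]
top le
[... 355 characters left out ...]
7. 312.] 0.87 [583.  14.]
scene cheek_left [270. 313.] 0.61 [645. -26.]
scene stop_bar [269. 311.] 0.57 [598.   3.]
scene block_center [268. 282.] 0.91 [612. -69.]
scene block_center [284. 186.] 0.72 [ 561. -231.]
scene blue_face [268. 280.] 0.66 [581. -57.]
scene blue_face [281. 184.] 0.61 [ 521. -222.]
scene blue_face [298. 392.] 0.55 [756.  67.]
scene pivot [271. 313.] 0.86 [621. -10.]
scene pivot [278. 414.] 0.36 [737. 137.]
scene lever_knob [268. 314.] 0.7 [648. -26.]
scene lever_knob [239. 355.] 0.66 [615.  90.]
scene gauge_mid [327. 339.] 0.81 [785. -69.]
scene oil_mid [199. 390.] 0.6 [520. 262.]
scene dop_mid [319. 207.] 0.88 [ 648. -231.]
scene loupe_mid [280. 418.] 0.95 [731. 155.]
```

```bash
python3 -c "
import cv2
t=cv2.imread('pics/top0.png')[120:330,140:480];cv2.imwrite('pics/top0c.png',cv2.resize(t,(800,494),interpolation=cv2.INTER_CUBIC))"
```

```text
(no output)
```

View pics/top0c.png

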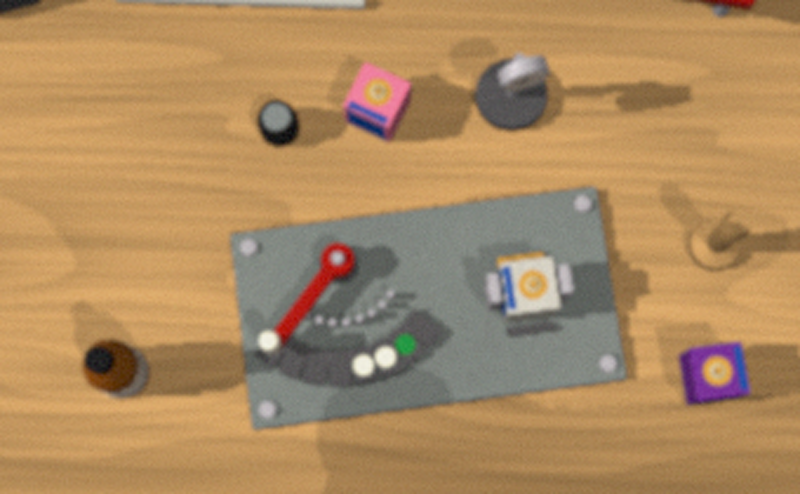

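View pics/scene0.png

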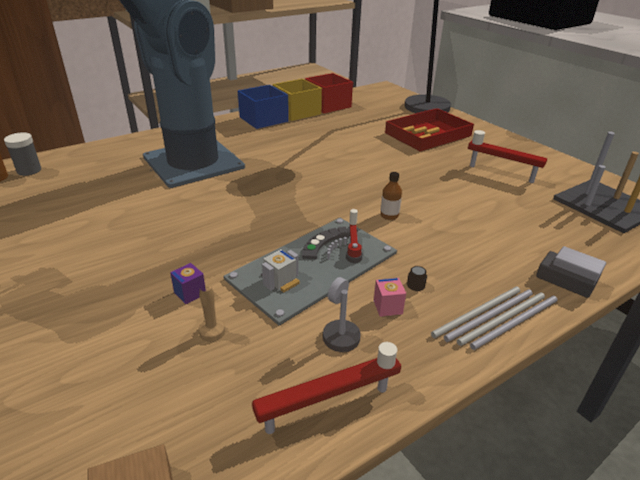

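```bash
cat >> h.py <<'E'
def fx(P,pose):
    x,y,a=pose; c,s=np.cos(a),np.sin(a); P=np.atleast_2d(np.asarray(P,float)); return np.c_[x+c*P[:,0]-s*P[:,1],y+s*P[:,0]+c*P[:,1],P[:,2]]
E
python3 - <<'E'
from h import *
from scipy.optimize import least_squares
np.set_printoptions(precision=2,suppress=True)
im=vision.read_camera('top');m=masks_of('fixture','top')[0]['region'].astype(np.uint8)
m=cv2.morphologyEx(m,cv2.MORPH_CLOSE,np.ones((15,15)))
c=max(cv2.findContours(m,cv2.RETR_EXTERNAL,cv2.CHAIN_APPROX_NONE)[0],key=cv2.contourArea)
pts=c[:,0,::-1]
W=np.array([at_z('top',p,9)[:2] for p in pts])
r=cv2.minAreaRect(W.astype(np.float32));print(r)
# rect edge fit (robust)
def res(p):
    d=W-p[:2];cc,s=np.cos(p[2]),np.sin(p[2]);u=abs(d@[cc,s])-85;v=abs(d@[-s,cc])-160
    return np.maximum(u,v)
f=least_squares(res,[563,34,.12],loss='soft_l1');p=f.x;print('mask fit',p,np.degrees(p[2]),abs(f.fun).mean())
# features by crop: green, white dots, pivot, screws
S=.425
F={'green':((405,345),20),'w2':((385,357),20),'w1':((362,366),20),'pivot':((337,258),42),'knob':((268,341),68)}
for n,((x,y),z) in F.items(): 
    w=at_z('top',(120+y*S,140+x*S),z);print(n,w,)
th=lambda t:(45-90*np.cos(t-.77),70-90*np.sin(t-.77))
for t in(.0,.22,.88,1.1,1.32):print(t,fx([*th(t),20],p))
print('nest',fx([0,-85,60],p),'pivot',fx([45,70,10],p),'nearcorner',fx([-85,-160,10],p),fx([-85,-85,10],p))
E
```

```text
((566.6268310546875, 24.204071044921875), (171.98939514160156, 320.820556640625), 9.387857437133789)
mask fit [567.16  24.58   0.17] 9.454669369212265 0.9301680778644296
green [530.31  42.25  20.  ]
w2 [519.63  58.76  20.  ]
w1 [511.44  77.84  20.  ]
pivot [599.06 101.22  42.  ]
knob [524.27 152.75  68.  ]
0.0 [[526.03 152.21  20.  ]]
0.22 [[516.64 134.82  20.  ]]
0.88 [[513.44  76.58  20.  ]]
1.1 [[520.86  58.27  20.  ]]
1.32 [[532.1   42.01  20.  ]]
nest [[581.13 -59.27  60.  ]] pivot [[600.05 101.02  10.  ]] nearcorner [[ 509.6  -147.21   10.  ]] [[497.28 -73.23  10.  ]]
```

Call:
send_rows(
  rows=[
    [-0.03,-0.038,0,0,1],
    [-0.03,-0.038,0,0,1],
    [-0.03,-0.038,0,0,1],
    [-0.03,-0.038,0,0,1],
    [-0.03,-0.038,0,0,1],
    [-0.03,-0.038,0,0,1],
    [-0.03,-0.038,0,0,1],
    [-0.03,-0.038,0,0,1],
  ],
)

```text
time: 2.35
ee_pos: [414.8, -297.0, 239.1]
eef_rot: [[0.303, -0.953, 0.001], [-0.953, -0.303, -0.001], [0.001, -0.0, -1.0]]
contact_force: [0.5, -0.4, -0.3]
grip_width: 88.3
```

Call:
send_rows(
  rows=[
    [-0.03,-0.038,0,0,1],
    [-0.03,-0.038,0,0,1],
    [-0.03,-0.038,0,0,1],
    [-0.03,-0.038,0,0,1],
    [-0.03,-0.038,0,0,1],
    [-0.028,-0.038,0,0,1],
  ],
)

```text
time: 2.95
ee_pos: [578.2, -58.0, 238.9]
eef_rot: [[0.303, -0.953, 0.0], [-0.953, -0.303, -0.0], [0.0, -0.0, -1.0]]
contact_force: [0.3, -0.8, 0.8]
grip_width: 88.0
```

Call:
send_rows(
  rows=[
    [0,0,0,-8.2,1],
    [0,0,0,-8.2,1],
    [0,0,0,-8.2,1],
    [0,0,0,-8.2,1],
    [0,0,0,-8.2,1],
    [0,0,0,-8.2,1],
    [0,0,0,-8.2,1],
    [0,0,0,-8.2,1],
  ],
)

```text
time: 3.75
ee_pos: [577.3, -60.1, 238.8]
eef_rot: [[0.994, -0.112, 0.0], [-0.112, -0.994, -0.0], [0.0, 0.0, -1.0]]
contact_force: [0.1, 0.0, -0.1]
grip_width: 88.5
```

Call:
send_rows(
  rows=[
    [0,0,0.03,-8.2,1],
    [0,0,0.03,-8.2,1],
    [0,0,0,0,1],
    [0,0,0,0,1],
  ],
)

```text
time: 4.15
ee_pos: [577.3, -59.9, 179.0]
eef_rot: [[0.987, 0.164, -0.001], [0.164, -0.987, 0.0], [-0.0, -0.0, -1.0]]
contact_force: [0.6, 0.5, 0.6]
grip_width: 88.1
```

```bash
cat >> h.py <<'E'
def st():
    s=monitor.get_state();R=np.array(s['eef_rot']);p=np.array(s['ee_pos']);y=np.degrees(np.arctan2(R[1,0],R[0,0]))
    print('t',round(s['time'],2),'tcp',p.round(1),'yaw',round(y,2),'tilt',R[:2,2].round(4),'F',np.round(s['contact_force'],1),'w',round(s['grip_width'],1),'q7',round(s['q'][6],2)); return p,R
def go(x,y,z=None,yaw=None):
    p,R=st(); d=np.array([x,y,p[2] if z is None else z])-p
    ya=np.degrees(np.arctan2(R[1,0],R[0,0])); a=0 if yaw is None else -(yaw-ya)
    print('shift tool mm',(R.T@d).round(1),'turn',round(a,2))
E
python3 - <<'E'
from h import *
go(581.1,-59.3,None,9.45)
im=pic('wrist','w1')
m=vision.camera_model('wrist')
for n,z in dict(block_center=60,blue_face=60,cheek_left=60,stop_bar=18).items():
    for d in find_in(n,'wrist')[:3]: print(n,np.round(d['at']),round(d['conf'],2),at_z('wrist',d['at'],z,m)[:2].round(1))
print(proj('wrist',[581,-59,60],m),proj('wrist',[581,-59,10],m))
E
```

```text
t 4.15 tcp [577.3 -59.9 179. ] yaw 9.41 tilt [-0.0005  0.0004] F [0.6 0.5 0.6] w 88.1 q7 -0.08
shift tool mm [ 3.9 -0.  -0. ] turn -0.04
block_center [222. 329.] 0.8 [580.9 -52.9]
block_center [346. 240.] 0.65 [ 523.5 -176.4]
block_center [102. 534.] 0.58 [723.5  71.4]
blue_face [349. 240.] 0.87 [ 523.  -179.8]
blue_face [107. 534.] 0.69 [724.4  67.6]
blue_face [224. 324.] 0.68 [578.1 -54.9]
cheek_left [133. 332.] 0.97 [572.  12.]
cheek_left [ 13. 525.] 0.73 [703.6 141.3]
stop_bar [134. 334.] 0.81 [574.9  10.4]
stop_bar [222. 328.] 0.71 [582.8 -64.9]
(np.float64(229.58755517961404), np.float64(327.4330666101356)) (np.float64(212.85952570700854), np.float64(326.7407670533237))
```

View pics/w1.png

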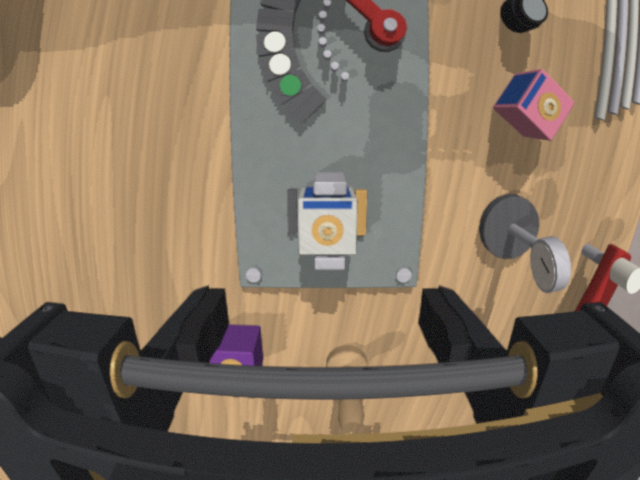

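The wrist view shows the aluminium block between its cheeks at px (row 225, col 328), blue stripe to the left cheek. The look-alikes are purple (349,240) and pink (105,534), so I choose the one in the nest. The green dot is at (86,290), the last of the three dots, so the target is 1.32 rad.

```bash
python3 - <<'E'
from h import *
m=vision.camera_model('wrist');w=lambda r,c,z:at_z('wrist',(r,c),z,m)[:2].round(1)
a,b=w(184,330,60),w(264.5,329.5,60);print('cheeks',a,b,(a+b)/2,np.linalg.norm(a-b),'yaw',np.degrees(np.arctan2(-(a-b)[0],(a-b)[1])))
print('block',w(225,328,60),[w(*p,60) for p in((196,299),(196,356),(254,357),(254,300))])
print('green',w(86,290,20),'pivot',w(25,390,42),'screws',w(275,253,13),w(275,404,13))
go(581,-59.3,26,9.45)
E
```

```text
cheeks [577.2 -24.8] [587.6 -86.7] [582.4  -55.75] 62.7675871768224 yaw 9.537355925624764
block [581.  -55.5] [array([556.4, -37.2]), array([597.5, -30.3]), array([606.9, -74.7]), array([563.8, -81.9])]
green [533.7  43.4] pivot [601.9 103.2] screws [ 523.4 -128.2] [ 662.5 -105.1]
t 4.4 tcp [578.1 -59.9 180.1] yaw 9.56 tilt [ 0.0022 -0.0005] F [ 0.3  0.  -0.5] w 87.8 q7 -0.08
shift tool mm [  2.6  -0.2 154.1] turn 0.11
```

Call:
send_rows(
  rows=[
    [0.003,-0.002,0.04,0,1],
    [0,0,0.04,0,1],
    [0,0,0.04,0,1],
    [0,0,0.025,0,1],
    [0,0,0.009,0,1],
    [0,0,0,0,1],
  ],
)

```text
time: 5.0
ee_pos: [579.7, -57.3, 24.4]
eef_rot: [[0.986, 0.167, -0.001], [0.167, -0.986, -0.0], [-0.001, -0.0, -1.0]]
contact_force: [0.2, -0.6, 0.4]
grip_width: 88.2
```

Call:
send_rows(
  rows=[
    [0,0,0,0,0.4],
    [0,0,0,0,0.4],
    [0,0,0,0,0.4],
    [0,0,0,0,0.4],
    [0,0,0,0,0.4],
    [0,0,0,0,0.4],
  ],
  newtons=25,
)

```text
time: 5.6
ee_pos: [579.9, -57.5, 24.9]
eef_rot: [[0.986, 0.167, 0.0], [0.167, -0.986, -0.0], [0.0, 0.0, -1.0]]
contact_force: [-1.0, -0.6, 3.1]
grip_width: 43.4
```

```bash
python3 - <<'E'
from h import *
st(); im=pic('wrist','w2')
st()
E
```

```text
t 5.6 tcp [579.9 -57.5  24.9] yaw 9.63 tilt [ 0.0002 -0.0001] F [-1.  -0.6  3.1] w 43.4 q7 -0.2
t 5.65 tcp [580.  -57.5  24.9] yaw 9.63 tilt [ 0.0002 -0.0001] F [ 0.2 -1.2  1.7] w 43.6 q7 -0.2
```

View pics/w2.png

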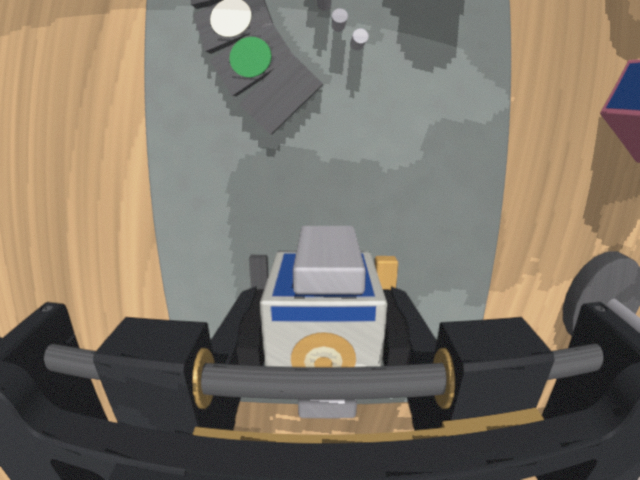

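```bash
python3 - <<'E'
from h import *
p,R=st();m=vision.camera_model('wrist')
for n,rc in dict(Linner=(291,329),Louter=(227,329),Router=(417,328),blk_left=(304,324),cheekLl=(291,295),cheekLr=(291,364),blkl=(305,264),blkr=(305,385),green=(57,250)).items():
    z=20 if n=='green' else 60
    print(n,(R.T@(at_z('wrist',rc,z,m)-p)).round(1))
E
```

```text
t 5.65 tcp [580.  -57.5  24.9] yaw 9.63 tilt [ 0.0002 -0.0001] F [ 0.2 -1.2  1.7] w 43.6 q7 -0.2
Linner [  1.7 -26.7 -35.1]
Louter [  1.6 -48.8 -35.1]
Router [  1.7  32.5 -35.1]
blk_left [  0.  -21.7 -35.1]
cheekLl [ -9.6 -26.6 -35.1]
cheekLr [ 13.3 -26.6 -35.1]
blkl [-20.4 -21.1 -35.1]
blkr [ 20.8 -21.1 -35.1]
green [ -29.5 -108.2    4.9]
```

Call:
send_rows(
  rows=[
    [0,0,-0.01,0,0.4],
    [0,0,-0.02,0,0.4],
    [0,0,-0.03,0,0.4],
    [0,0,-0.02,0,0.4],
    [-0.035,0.001,0,0,0.4],
    [-0.035,0.001,0,0,0.4],
    [-0.035,0.001,0,0,0.4],
    [-0.033,0.002,0,0,0.4],
  ],
  newtons=30,
)

```text
time: 6.45
ee_pos: [442.9, -85.6, 105.1]
eef_rot: [[0.986, 0.168, -0.0], [0.168, -0.986, -0.0], [-0.0, 0.0, -1.0]]
contact_force: [-0.0, 0.1, -1.4]
grip_width: 43.7
```

Call:
send_rows(
  rows=[
    [0,0,0,8.2,0.4],
    [0,0,0,8.2,0.4],
    [0,0,0,8.2,0.4],
    [0,0,0,8.2,0.4],
    [0,0,0,8.2,0.4],
    [0,0,0,8.2,0.4],
    [0,0,0,8.2,0.4],
    [0,0,0,8.2,0.4],
  ],
)

```text
time: 7.25
ee_pos: [444.6, -85.2, 105.2]
eef_rot: [[0.555, -0.832, 0.0], [-0.832, -0.555, 0.0], [-0.0, -0.0, -1.0]]
contact_force: [-0.7, 0.2, -1.2]
grip_width: 43.7
```

Call:
send_rows(
  rows=[
    [0,0,0,8.2,0.4],
    [0,0,0,8.2,0.4],
    [0,0,0,8,0.4],
    [0,0,0.03,0,0.4],
    [0,0,0.03,0,0.4],
    [0,0,0.012,0,0.4],
    [0,0,0,0,0.4],
    [0,0,0,0,0.4],
  ],
)

```text
time: 8.05
ee_pos: [445.1, -85.4, 33.4]
eef_rot: [[0.167, -0.986, 0.0], [-0.986, -0.167, 0.0], [-0.0, -0.0, -1.0]]
contact_force: [0.4, -0.1, -1.7]
grip_width: 43.7
```

```bash
python3 - <<'E'
from h import *
go(445,-85,14.9,99.5-180)
E
```

```text
t 8.05 tcp [445.1 -85.4  33.4] yaw -80.36 tilt [0.0005 0.0001] F [ 0.4 -0.1 -1.7] w 43.7 q7 -1.43
shift tool mm [-0.5  0.  18.5] turn 0.14
```

Call:
send_rows(
  rows=[
    [0,0,0.01,0,0.4],
    [0,0,0.005,0,0.4],
    [0,0,0.003,0,0.4],
    [0,0,0.001,0,0.4],
    [0,0,0,0,0.4],
  ],
)

```text
time: 8.55
ee_pos: [444.7, -85.5, 14.7]
eef_rot: [[0.167, -0.986, -0.0], [-0.986, -0.167, -0.0], [0.0, 0.0, -1.0]]
contact_force: [-4.5, 1.2, 16.7]
grip_width: 43.7
```

Call:
send_rows(
  rows=[
    [0,0,0,0,1],
    [0,0,0,0,1],
    [0,0,0,0,1],
    [0,0,0,0,1],
    [0,0,0,0,1],
    [0,0,-0.005,0,1],
    [0,0,0,-8.2,1],
    [0,0,0,-8.2,1],
  ],
)

```text
time: 9.35
ee_pos: [444.9, -85.5, 19.1]
eef_rot: [[0.444, -0.896, 0.0], [-0.896, -0.444, -0.0], [0.001, -0.0, -1.0]]
contact_force: [0.7, -1.0, -0.1]
grip_width: 88.2
```

Call:
send_rows(
  rows=[
    [0,0,0,-8.2,1],
    [0,0,0,-8.2,1],
    [0,0,0,-8.2,1],
    [0,0,0,-8.2,1],
    [0,0,0,-8.2,1],
    [0,0,0,-8.2,1],
    [0,0,0,-8.2,1],
    [0,0,0,-8.2,1],
  ],
)

```text
time: 10.15
ee_pos: [444.8, -85.7, 19.0]
eef_rot: [[0.999, 0.034, 0.0], [0.034, -0.999, -0.001], [0.0, 0.001, -1.0]]
contact_force: [0.2, 0.1, -0.0]
grip_width: 88.0
```

Call:
send_rows(
  rows=[
    [0,0,0,-7.9,1],
    [0,0,0,0,1],
    [0,0,0,0,1],
  ],
)

```text
time: 10.45
ee_pos: [444.7, -85.6, 18.8]
eef_rot: [[0.987, 0.162, 0.0], [0.162, -0.987, 0.0], [0.0, 0.0, -1.0]]
contact_force: [-0.1, 0.2, -0.3]
grip_width: 87.7
```

```bash
python3 - <<'E'
from h import *
go(445,-85,19.7,9.5); im=pic('wrist','w3')
E
```

```text
t 10.45 tcp [444.7 -85.6  18.8] yaw 9.3 tilt [0.0001 0.    ] F [-0.1  0.2 -0.3] w 87.7 q7 -0.32
shift tool mm [ 0.4 -0.6 -0.9] turn -0.2
```

View pics/w3.png

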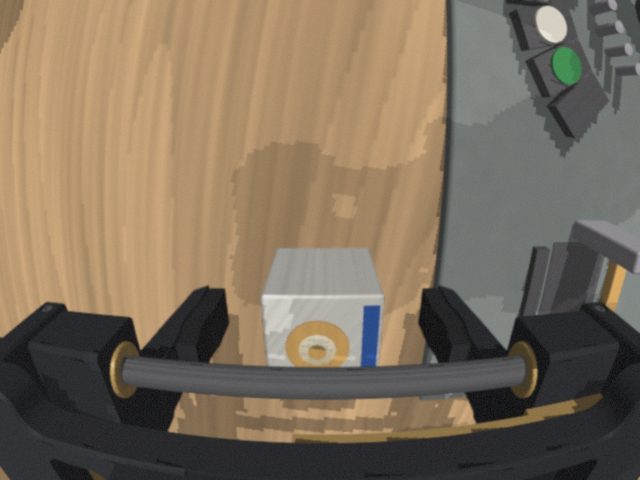

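The block stands on the bench at px (330,322) with its blue stripe now on the fixture's +x side, centred between the open fingers. Next I close on it and lift.

Call:
send_rows(
  rows=[
    [0,0,0,0,0.4],
    [0,0,0,0,0.4],
    [0,0,0,0,0.4],
    [0,0,0,0,0.4],
    [0,0,0,0,0.4],
    [0,0,0,0,0.4],
    [0,0,-0.01,0,0.4],
    [0,0,-0.02,0,0.4],
  ],
)

```text
time: 11.3
ee_pos: [443.5, -85.2, 48.5]
eef_rot: [[0.986, 0.166, -0.003], [0.166, -0.986, 0.001], [-0.003, -0.001, -1.0]]
contact_force: [-0.4, 0.3, -1.1]
grip_width: 44.0
```

Call:
send_rows(
  rows=[
    [0,0,-0.03,0,0.4],
    [0,0,-0.03,0,0.4],
    [0,0,0,0,0.4],
  ],
)

```text
time: 11.6
ee_pos: [446.8, -85.8, 112.0]
eef_rot: [[0.986, 0.165, 0.006], [0.165, -0.986, -0.001], [0.005, 0.002, -1.0]]
contact_force: [1.4, -0.0, -1.2]
grip_width: 43.5
```

```bash
python3 - <<'E'
from h import *
go(581.0,-55.3,95,9.5)
E
```

```text
t 11.6 tcp [446.8 -85.8 112. ] yaw 9.51 tilt [ 0.0056 -0.0013] F [ 1.4 -0.  -1.2] w 43.5 q7 -0.17
shift tool mm [137.3  -7.9  17.7] turn 0.01
```

Call:
send_rows(
  rows=[
    [0.035,-0.002,0,0,0.4],
    [0.035,-0.002,0,0,0.4],
    [0.035,-0.002,0,0,0.4],
    [0.033,-0.002,0,0,0.4],
    [0,0,0.02,0,0.4],
    [0,0,0,0,0.4],
    [0,0,0,0,0.4],
  ],
)

```text
time: 12.3
ee_pos: [577.8, -54.9, 87.9]
eef_rot: [[0.986, 0.166, -0.003], [0.166, -0.986, -0.0], [-0.003, -0.0, -1.0]]
contact_force: [0.0, 0.5, -1.6]
grip_width: 43.9
```

```bash
python3 - <<'E'
from h import *
go(581.0,-55.3,87,9.5); pic('wrist','w4'); st()
E
```

```text
t 12.3 tcp [577.8 -54.9  87.9] yaw 9.54 tilt [-0.0031 -0.0001] F [ 0.   0.5 -1.6] w 43.9 q7 -0.23
shift tool mm [3.  0.9 0.8] turn 0.04
t 12.35 tcp [578.4 -55.   88.6] yaw 9.53 tilt [-0.0016 -0.0003] F [ 0.2 -0.2 -1.7] w 43.8 q7 -0.23
```

View pics/w4.png

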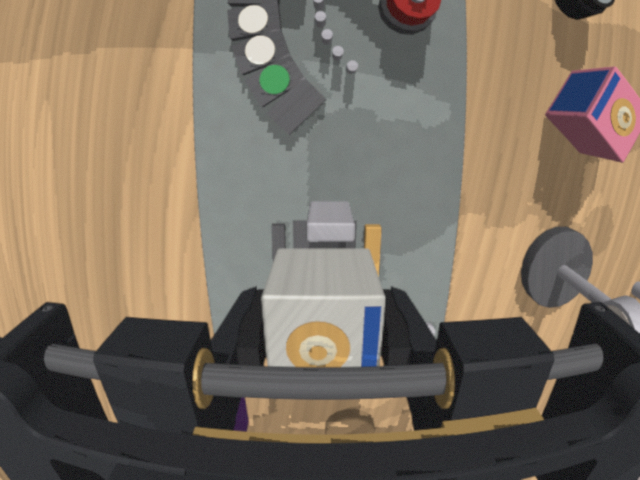

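```bash
python3 - <<'E'
from h import *
p,R=st();m=vision.camera_model('wrist')
for n,rc,z in [('Linner',(240.5,331),60),('Louter',(221,331),60),('cheekl',(240,308),60),('cheekr',(240,353.5),60),('blk top L',(309,323),p[2]+31.2),('blkl',(309,264),p[2]+31.2),('blkr',(309,382),p[2]+31.2),('green',(79,275),20),('barx',(228,365),18),('barx2',(228,382),18)]:
    print(n,(R.T@(at_z('wrist',rc,z,m)-p)).round(1))
E
```

```text
t 12.35 tcp [578.4 -55.   88.6] yaw 9.53 tilt [-0.0016 -0.0003] F [ 0.2 -0.2 -1.7] w 43.8 q7 -0.23
Linner [  3.6 -22.8  28.5]
Louter [  3.5 -32.8  28.5]
cheekl [ -7.8 -23.   28.6]
cheekr [ 14.8 -23.   28.5]
blk top L [ -0.3 -17.6 -31.2]
blkl [-21.2 -17.4 -31.2]
blkr [ 20.6 -17.4 -31.2]
green [ -27.5 -105.5   68.6]
barx [ 25.2 -16.6  70.5]
barx2 [ 35.7 -16.6  70.5]
```

```bash
python3 - <<'E'
import cv2,numpy as np
a=[cv2.resize(cv2.imread(f'pics/{n}.png')[200:380,255:395],(400,514),interpolation=cv2.INTER_CUBIC) for n in('w3','w4')]
cv2.imwrite('pics/cmp.png',np.hstack(a))
E
```

```text
(no output)
```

View pics/cmp.png

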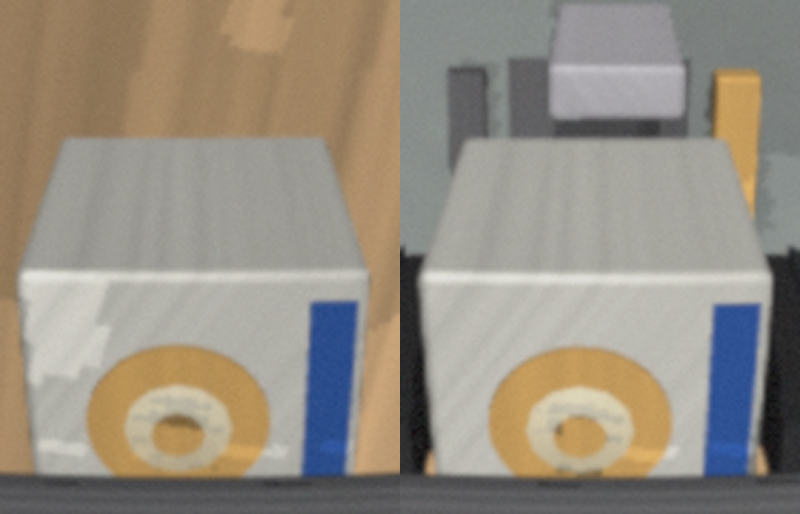

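```bash
python3 - <<'E'
from h import *
p,R=st();m=vision.camera_model('wrist')
for n,rc,z in [('Linner',(241.2,331),60),('Louter',(222.7,331),60),('cheekl',(241,307.7),60),('cheekr',(241,354.7),60),('blkl',(295.3,262.5),p[2]+31.2),('blkr',(295.3,383.5),p[2]+31.2)]:
    print(n,(R.T@(at_z('wrist',rc,z,m)-p)).round(1))
E
```

```text
t 12.35 tcp [578.4 -55.   88.6] yaw 9.53 tilt [-0.0016 -0.0003] F [ 0.2 -0.2 -1.7] w 43.8 q7 -0.23
Linner [  3.6 -22.4  28.5]
Louter [  3.5 -31.9  28.5]
cheekl [ -7.9 -22.5  28.6]
cheekr [ 15.4 -22.5  28.5]
blkl [-21.4 -22.8 -31.2]
blkr [ 20.7 -22.9 -31.2]
```

Call:
send_rows(
  rows=[
    [0.0015,0.0025,0,0,0.4],
    [0,0,0,0,0.4],
    [0,0,0,0,0.4],
    [0,0,0,0,0.4],
  ],
)

```text
time: 12.75
ee_pos: [581.3, -57.1, 89.0]
eef_rot: [[0.986, 0.165, 0.0], [0.165, -0.986, -0.0], [0.0, 0.0, -1.0]]
contact_force: [-0.6, -0.8, -1.4]
grip_width: 44.0
```

```bash
python3 - <<'E'
from h import *
pic('wrist','w5');p,R=st()
a=cv2.imread('pics/w5.png')
cv2.imwrite('pics/w5c.png',cv2.resize(a[190:310,250:400],(750,600),interpolation=cv2.INTER_CUBIC))
E
```

```text
t 12.8 tcp [581.3 -57.   88.9] yaw 9.54 tilt [ 0.0002 -0.0001] F [ 0.5  0.1 -1.5] w 43.7 q7 -0.22
```

View pics/w5c.png

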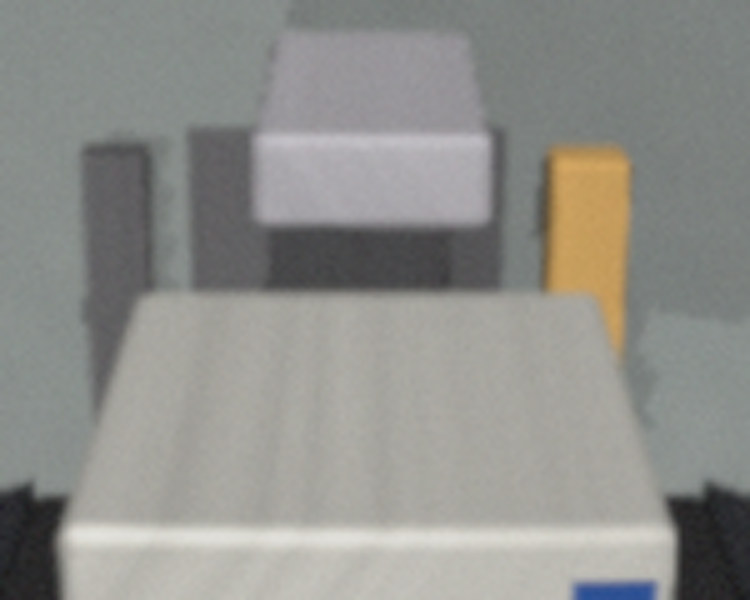

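```bash
python3 - <<'E'
from h import *
p,R=st();m=vision.camera_model('wrist')
for n,rc,z in [('Linner',(234.8,324),60),('Louter',(217,324),60),('cheekl',(234.8,300.6),60),('cheekr',(234.8,348),60),('blkl',(295.6,262.4),p[2]+31.2),('blkr',(295.6,384),p[2]+31.2),('blk bottomL',(248.6,279),p[2]-18.8),('blk bottomR',(248.6,368.5),p[2]-18.8),('bar',(219.5,360),18),('bar',(219.5,375.5),18),('lip',(219.5,267),15),('lip',(219.5,279.5),15)]:
    print(n,(R.T@(at_z('wrist',rc,z,m)-p)).round(1))
E
```

```text
t 12.8 tcp [581.3 -57.   88.9] yaw 9.54 tilt [ 0.0002 -0.0001] F [ 0.5  0.1 -1.5] w 43.7 q7 -0.22
Linner [  0.2 -25.6  28.9]
Louter [  0.2 -34.7  28.9]
cheekl [-11.4 -25.6  28.9]
cheekr [ 12.  -25.6  28.9]
blkl [-21.4 -22.7 -31.2]
blkr [ 21.  -22.7 -31.2]
blk bottomL [-21.1 -22.   18.8]
blk bottomR [ 21.2 -22.   18.8]
bar [ 22.1 -21.8  70.9]
bar [ 31.6 -21.9  70.9]
lip [-34.9 -21.1  73.9]
lip [-27.1 -21.   73.9]
```

Call:
send_rows(
  rows=[
    [-0.0025,-0.0005,0,0,0.4],
    [0,0,0.008,0,0.4],
    [0,0,0.008,0,0.4],
    [0,0,0.008,0,0.4],
    [0,0,0.006,0,0.4],
    [0,0,0,0,0.4],
  ],
)

```text
time: 13.4
ee_pos: [577.9, -56.8, 57.4]
eef_rot: [[0.986, 0.166, -0.002], [0.166, -0.986, 0.0], [-0.002, -0.001, -1.0]]
contact_force: [0.4, -0.8, -2.2]
grip_width: 43.4
```

Call:
send_rows(
  rows=[
    [0,0,0.008,0,0.4],
    [0,0,0.008,0,0.4],
    [0,0,0.006,0,0.4],
    [0,0,0.004,0,0.4],
    [0,0,0.001,0,0.4],
    [0,0,0.001,0,0.4],
    [0,0,0,0,0.4],
  ],
)

```text
time: 14.1
ee_pos: [578.9, -56.8, 30.8]
eef_rot: [[0.986, 0.166, 0.0], [0.166, -0.986, -0.0], [0.0, 0.0, -1.0]]
contact_force: [-0.3, -0.4, -1.3]
grip_width: 44.1
```

Call:
send_rows(
  rows=[
    [0,0,0.001,0,0.4],
    [0,0,0.001,0,0.4],
    [0,0,0.0005,0,0.4],
    [0,0,0,0,0.4],
  ],
)

```text
time: 14.5
ee_pos: [578.9, -56.9, 28.7]
eef_rot: [[0.986, 0.166, 0.0], [0.166, -0.986, -0.0], [0.0, 0.0, -1.0]]
contact_force: [-1.5, 0.2, 4.3]
grip_width: 43.5
```

Call:
send_rows(
  rows=[
    [0.001,0,0,0,0.4],
    [0.001,0,0,0,0.4],
    [0.001,0,0,0,0.4],
    [0,0,0,0,0.4],
  ],
)

```text
time: 14.9
ee_pos: [579.1, -56.9, 28.8]
eef_rot: [[0.986, 0.165, -0.006], [0.165, -0.986, -0.002], [-0.006, 0.001, -1.0]]
contact_force: [-10.8, -1.2, 16.7]
grip_width: 43.7
```

Call:
send_rows(
  rows=[
    [0,0,-0.001,0,0.4],
    [0,0,-0.001,0,0.4],
    [0,0,0,0,0.4],
    [0,0,0,0,0.4],
  ],
)

```text
time: 15.3
ee_pos: [581.5, -56.4, 30.0]
eef_rot: [[0.986, 0.166, -0.001], [0.166, -0.986, -0.0], [-0.001, -0.0, -1.0]]
contact_force: [-1.8, -0.8, -0.8]
grip_width: 43.8
```

Call:
send_rows(
  rows=[
    [0.001,0,0,0,0.4],
    [0.001,0,0,0,0.4],
    [0,0,0,0,0.4],
  ],
)

```text
time: 15.6
ee_pos: [581.7, -56.4, 29.6]
eef_rot: [[0.986, 0.165, -0.004], [0.165, -0.986, -0.001], [-0.004, 0.0, -1.0]]
contact_force: [-6.2, -1.2, 1.2]
grip_width: 44.2
```

Call:
send_rows(
  rows=[
    [0,0,0.001,0,0.4],
    [0,0,0.0005,0,0.4],
    [0,0,0,0,0.4],
    [0,0,0,0,0.65],
    [0,0,0,0,0.65],
    [0,0,0,0,0.65],
    [0,0,0,0,0.65],
  ],
)

```text
time: 16.3
ee_pos: [584.3, -55.9, 28.8]
eef_rot: [[0.986, 0.166, 0.001], [0.166, -0.986, 0.0], [0.001, -0.0, -1.0]]
contact_force: [0.1, -0.7, -0.0]
grip_width: 56.8
```

```bash
python3 - <<'E'
from h import *
p,R=st();pic('wrist','w6')
a=cv2.imread('pics/w6.png')
cv2.imwrite('pics/w6c.png',cv2.resize(a[200:440,200:460],(650,600),interpolation=cv2.INTER_CUBIC))
E
```

```text
t 16.3 tcp [584.3 -55.9  28.8] yaw 9.54 tilt [0.001  0.0003] F [ 0.1 -0.7 -0. ] w 56.8 q7 -0.27
```

View pics/w6c.png

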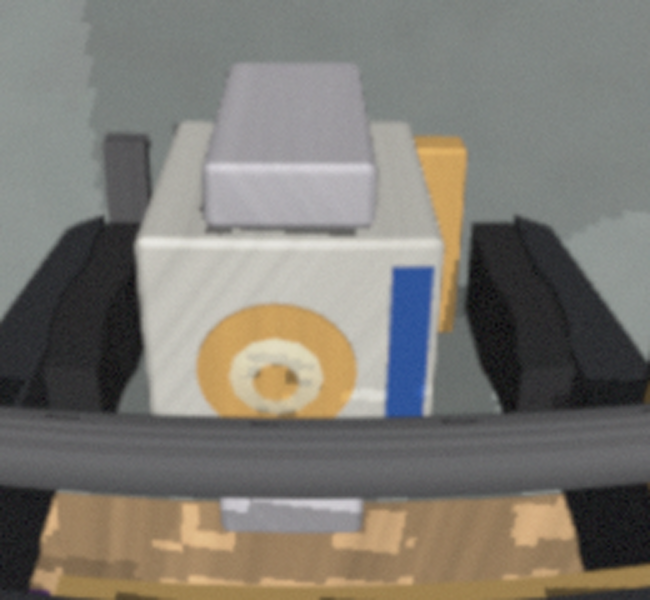

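```bash
python3 - <<'E'
from h import *
p,R=st();m=vision.camera_model('wrist')
for n,rc,z in [('cheekl',(289,282.6),60),('cheekr',(289,349.7),60),('blkl',(296.5,256),60),('blkr',(296.5,376.6),60),('blkr2',(360,373),60),('blkl2',(360,261.5),60),('barL',(255,365.5),18),('barR',(255,385.7),18),('barR2',(330,378),18),('Rcheekl',(408,288.5),60),('Rcheekr',(408,344.5),60)]:
    print(n,(R.T@(at_z('wrist',rc,z,m)-p)).round(1))
E
```

```text
t 16.35 tcp [584.1 -55.9  28.8] yaw 9.54 tilt [0.0007 0.0002] F [1.1 0.3 0.2] w 57.2 q7 -0.27
cheekl [-14.2 -25.4 -31.2]
cheekr [  8.8 -25.4 -31.2]
blkl [-23.7 -22.3 -31.2]
blkr [ 18.3 -22.4 -31.2]
blkr2 [ 18.8   5.3 -31.2]
blkl2 [-23.9   5.4 -31.2]
barL [ 18.9 -21.8  10.8]
barR [ 28.2 -21.8  10.8]
barR2 [27.  18.4 10.8]
Rcheekl [-14.8  31.1 -31.2]
Rcheekr [  8.6  31.  -31.2]
```

Call:
send_rows(
  rows=[
    [0,0,0,0,1],
    [0,0,0,0,1],
    [0,0,0,0,1],
    [0,0,-0.01,0,1],
    [0,0,-0.03,0,1],
    [0,0,-0.04,0,1],
    [0,0,-0.03,0,1],
    [0,0,0,0,1],
  ],
)

```text
time: 17.15
ee_pos: [586.7, -55.8, 143.7]
eef_rot: [[0.986, 0.166, 0.008], [0.166, -0.986, -0.001], [0.008, 0.002, -1.0]]
contact_force: [-0.4, -0.7, -0.7]
grip_width: 87.9
```

Call:
send_rows(
  rows=[
    [-0.004,-0.043,0,0,1],
    [-0.004,-0.043,0,0,1],
    [-0.004,-0.043,0,0,1],
    [-0.004,-0.043,0,0,1],
    [-0.005,-0.045,0,0,1],
    [0,0,0,-7.6,1],
    [0,0,0,-7.6,1],
    [0,0,0,-7.6,1],
  ],
)

```text
time: 17.95
ee_pos: [526.5, 154.9, 138.5]
eef_rot: [[0.841, 0.541, -0.0], [0.541, -0.841, -0.0], [-0.001, 0.0, -1.0]]
contact_force: [0.4, -0.5, 0.4]
grip_width: 88.3
```

Call:
send_rows(
  rows=[
    [0,0,0,-7.6,1],
    [0,0,0,-7.6,1],
    [0,0,0,-7.6,1],
    [0,0,0,0,1],
    [0,0,0,0,1],
  ],
)

```text
time: 18.45
ee_pos: [526.8, 154.4, 138.5]
eef_rot: [[0.575, 0.818, -0.001], [0.818, -0.575, 0.0], [-0.0, -0.001, -1.0]]
contact_force: [-0.2, 0.4, 0.6]
grip_width: 88.2
```

```bash
python3 - <<'E'
from h import *
np.set_printoptions(suppress=True)
go(527,155,None,55.3)
pic('wrist','w7');m=vision.camera_model('wrist')
for n,z in dict(lever_knob=68,pivot=42,dot_green_top=20).items():
    for d in find_in(n,'wrist')[:3]: print(n,np.round(d['at']),round(d['conf'],2),at_z('wrist',d['at'],z,m)[:2].round(1))
print(proj('wrist',[527,155,68],m),proj('wrist',[532.9,44.9,20],m))
E
```

```text
t 18.45 tcp [526.8 154.4 138.5] yaw 54.93 tilt [-0.0006  0.0001] F [-0.2  0.4  0.6] w 88.2 q7 0.09
shift tool mm [ 0.6 -0.2 -0. ] turn -0.37
lever_knob [303. 324.] 0.84 [555.8 135.1]
pivot [283. 286.] 0.85 [538.1 113.8]
(np.float64(252.97312576246753), np.float64(323.63356937438925)) (np.float64(308.55563323152825), np.float64(219.46286496552312))
```

View pics/w7.png

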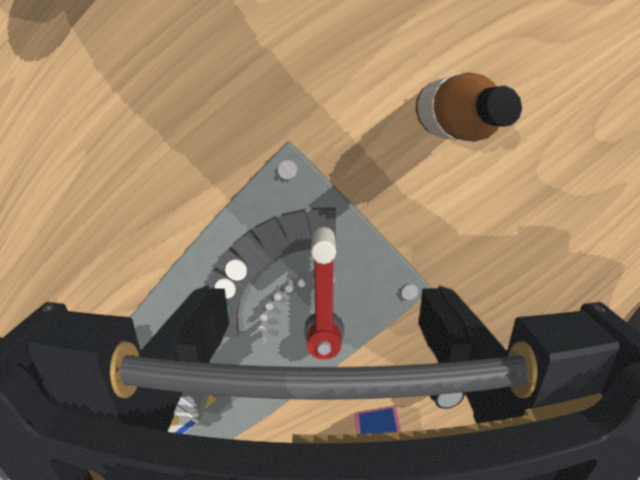

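Call:
send_rows(
  rows=[
    [0.0005,0,0.04,-0.4,0.6],
    [0,0,0.035,0,0.6],
    [0,0,0.021,0,0.6],
    [0,0,0,0,0.6],
    [0,0,0,0,0.27],
    [0,0,0,0,0.27],
    [0,0,0,0,0.27],
    [0,0,0,0,0.27],
  ],
  newtons=20,
)

```text
time: 19.45
ee_pos: [528.0, 155.0, 43.7]
eef_rot: [[0.566, 0.824, 0.002], [0.824, -0.566, 0.0], [0.001, 0.001, -1.0]]
contact_force: [0.1, -0.3, 0.5]
grip_width: 26.3
```

```bash
cat >> h.py <<'E'
FP=(568.,27.5,np.radians(9.5))
def knob(k): 
    t=.22*k; x,y,_=fx([45-90*np.cos(t-.77),70-90*np.sin(t-.77),0],FP)[0]; return x,y,235.3+.05+np.degrees(t)-180
E
python3 - <<'E'
from h import *
p,R=st()
for k in range(7): print(k,np.round(knob(k),1))
for k in(0,1,2): x,y,a=knob(k);go(x,y,None,a)
E
```

```text
t 19.45 tcp [528.  155.   43.7] yaw 55.52 tilt [0.0016 0.0003] F [ 0.1 -0.3  0.5] w 26.3 q7 -0.0
0 [526.8 155.1  55.4]
1 [517.4 137.7  68. ]
2 [512.  118.7  80.6]
3 [511.   98.9  93.2]
4 [514.2  79.5 105.8]
5 [521.7  61.2 118.4]
6 [532.9  44.9 131. ]
t 19.45 tcp [528.  155.   43.7] yaw 55.52 tilt [0.0016 0.0003] F [ 0.1 -0.3  0.5] w 26.3 q7 -0.0
shift tool mm [-0.6 -1.  -0. ] turn 0.17
t 19.45 tcp [528.  155.   43.7] yaw 55.52 tilt [0.0016 0.0003] F [ 0.1 -0.3  0.5] w 26.3 q7 -0.0
shift tool mm [-20.3   1.1  -0. ] turn -12.44
t 19.45 tcp [528.  155.   43.7] yaw 55.52 tilt [0.0016 0.0003] F [ 0.1 -0.3  0.5] w 26.3 q7 -0.0
shift tool mm [-39.    7.4  -0. ] turn -25.04
```

Call:
send_rows(
  rows=[
    [-0.0056,-0.0003,0,-3.1,0.27],
    [-0.005,0.0002,0,-3.1,0.27],
    [-0.005,0.0002,0,-3.1,0.27],
    [-0.005,0.0001,0,-3.1,0.27],
    [0,0,0,0,0.27],
    [0,0,0,0,0.27],
    [0,0,0,0,0.27],
  ],
)

```text
time: 20.15
ee_pos: [517.5, 137.3, 42.9]
eef_rot: [[0.377, 0.926, 0.0], [0.926, -0.377, 0.0], [0.0, 0.0, -1.0]]
contact_force: [0.3, 0.7, 0.2]
grip_width: 24.0
```

```bash
python3 - <<'E'
from h import *
for k in(1,2,3): x,y,a=knob(k);go(x,y,None,a)
im=pic('wrist','w8')
m=vision.camera_model('wrist')
for k in range(3): print(k,np.round(proj('wrist',[*knob(k)[:2],68],m)))
# white knob pixels
g=im.astype(int);w=(g.min(2)>150)&(g.max(2)-g.min(2)<40);w=w.astype(np.uint8);w[:150]=0;w[370:]=0
n,l,s,c=cv2.connectedComponentsWithStats(w)
for i in range(1,n):
    if s[i,4]>60: print(s[i],c[i].round())
E
```

```text
t 20.15 tcp [517.5 137.3  42.9] yaw 67.88 tilt [0.0004 0.0002] F [0.3 0.7 0.2] w 24.0 q7 0.19
shift tool mm [ 0.3 -0.3  0. ] turn -0.08
t 20.15 tcp [517.5 137.3  42.9] yaw 67.88 tilt [0.0004 0.0002] F [0.3 0.7 0.2] w 24.0 q7 0.19
shift tool mm [-19.3   1.9  -0. ] turn -12.68
t 20.15 tcp [517.5 137.3  42.9] yaw 67.88 tilt [0.0004 0.0002] F [0.3 0.7 0.2] w 24.0 q7 0.19
shift tool mm [-38.    8.4  -0. ] turn -25.29
0 [344. 373.]
1 [340. 323.]
2 [344. 273.]
[316 177  30  28 665] [331. 190.]
[ 306  289   35   63 1299] [325. 326.]
[206 302  29  21 468] [219. 313.]
```

Call:
send_rows(
  rows=[
    [-0.0048,0.0001,0,-3.2,0.27],
    [-0.0049,0.0001,0,-3.2,0.27],
    [-0.0049,0.0002,0,-3.15,0.27],
    [-0.0049,0.0002,0,-3.15,0.27],
    [0,0,0,0,0.27],
    [0,0,0,0,0.27],
  ],
)

```text
time: 20.8
ee_pos: [512.1, 118.4, 42.7]
eef_rot: [[0.165, 0.986, 0.0], [0.986, -0.165, 0.0], [0.0, 0.0, -1.0]]
contact_force: [0.1, 0.6, 0.7]
grip_width: 23.6
```

Call:
send_rows(
  rows=[
    [-0.0049,0.0001,0,-3.15,0.27],
    [-0.0049,0.0001,0,-3.15,0.27],
    [-0.0049,0.0002,0,-3.15,0.27],
    [-0.0049,0.0002,0,-3.15,0.27],
    [0,0,0,0,0.27],
    [0,0,0,0,0.27],
    [0,0,0,0,0.27],
  ],
)

```text
time: 21.5
ee_pos: [511.2, 99.1, 42.8]
eef_rot: [[-0.055, 0.998, 0.0], [0.998, 0.055, 0.0], [0.0, 0.0, -1.0]]
contact_force: [-0.4, 1.2, 0.8]
grip_width: 23.5
```

```bash
python3 - <<'E'
from h import *
for k in(3,4): x,y,a=knob(k);go(x,y,None,a)
E
```

```text
t 21.5 tcp [511.2  99.1  42.8] yaw 93.17 tilt [0.0002 0.0001] F [-0.4  1.2  0.8] w 23.5 q7 0.63
shift tool mm [-0.2 -0.2 -0. ] turn 0.0
t 21.5 tcp [511.2  99.1  42.8] yaw 93.17 tilt [0.0002 0.0001] F [-0.4  1.2  0.8] w 23.5 q7 0.63
shift tool mm [-19.8   2.   -0. ] turn -12.6
```

Call:
send_rows(
  rows=[
    [-0.005,0.0001,0,-3.15,0.27],
    [-0.005,0.0001,0,-3.15,0.27],
    [-0.005,0.0001,0,-3.15,0.27],
    [-0.005,0.0001,0,-3.15,0.27],
    [0,0,0,0,0.27],
    [0,0,0,0,0.27],
    [0,0,0,0,0.27],
    [0,0,0,0,0.27],
  ],
)

```text
time: 22.3
ee_pos: [514.2, 79.3, 42.8]
eef_rot: [[-0.272, 0.962, 0.0], [0.962, 0.272, -0.0], [-0.0, 0.0, -1.0]]
contact_force: [0.2, -0.7, 1.1]
grip_width: 24.2
```

```bash
python3 - <<'E'
from h import *
for k in(4,5): x,y,a=knob(k);go(x,y,None,a)
im=pic('wrist','w9');m=vision.camera_model('wrist')
for k in range(3,6): print(k,np.round(proj('wrist',[*knob(k)[:2],68],m)))
g=im.astype(int);w=((g.min(2)>150)&(g.max(2)-g.min(2)<40)).astype(np.uint8);w[:150]=0;w[370:]=0
n,l,s,c=cv2.connectedComponentsWithStats(w)
for i in range(1,n):
    if s[i,4]>60: print(s[i],c[i].round())
E
```

```text
t 22.3 tcp [514.2  79.3  42.8] yaw 105.81 tilt [ 0.0001 -0.    ] F [ 0.2 -0.7  1.1] w 24.2 q7 0.86
shift tool mm [ 0.2  0.  -0. ] turn 0.04
t 22.3 tcp [514.2  79.3  42.8] yaw 105.81 tilt [ 0.0001 -0.    ] F [ 0.2 -0.7  1.1] w 24.2 q7 0.86
shift tool mm [-19.5   2.2   0. ] turn -12.56
3 [344. 372.]
4 [340. 322.]
5 [344. 272.]
[ 13 178  26   9 140] [ 23. 181.]
[ 70 181  23  10 148] [ 82. 185.]
[  1 190  13  21 198] [  7. 200.]
[ 91 212   8  16  81] [ 95. 219.]
[ 437  222   72   80 3643] [474. 263.]
[306 269  34  24 576] [323. 280.]
[268 274  31  21 364] [283. 282.]
[104 288  13  25 176] [110. 299.]
[  99  290  100   64 2485] [144. 318.]
[ 14 312  13  12  85] [ 19. 317.]
[303 322  38  31 890] [321. 337.]
[347 353  10  10  74] [352. 358.]
```

Call:
send_rows(
  rows=[
    [-0.0049,0.0001,0,-3.15,0.27],
    [-0.0049,0.0001,0,-3.15,0.27],
    [-0.0049,0.0002,0,-3.15,0.27],
    [-0.0049,0.0002,0,-3.15,0.27],
    [0,0,0,0,0.27],
    [0,0,0,0,0.27],
    [0,0,0,0,0.27],
    [0,0,0,0,0.27],
  ],
)

```text
time: 23.15
ee_pos: [521.6, 61.2, 42.8]
eef_rot: [[-0.476, 0.879, 0.0], [0.879, 0.476, -0.0], [-0.0, 0.0, -1.0]]
contact_force: [0.8, -0.6, 0.4]
grip_width: 23.6
```

```bash
python3 - <<'E'
from h import *
vision.read_camera('wrist')
for k in(5,6): x,y,a=knob(k);go(x,y,None,a)
E
```

```text
t 23.2 tcp [521.6  61.1  42.8] yaw 118.43 tilt [ 0.0001 -0.0001] F [0.8 0.5 0. ] w 23.8 q7 1.1
shift tool mm [0.  0.1 0. ] turn 0.05
t 23.2 tcp [521.6  61.1  42.8] yaw 118.43 tilt [ 0.0001 -0.0001] F [0.8 0.5 0. ] w 23.8 q7 1.1
shift tool mm [-19.6   2.2   0. ] turn -12.55
```

Call:
send_rows(
  rows=[
    [-0.0049,0.0001,0,-3.15,0.27],
    [-0.0049,0.0001,0,-3.15,0.27],
    [-0.0049,0.0002,0,-3.15,0.27],
    [-0.0049,0.0002,0,-3.1,0.27],
    [0,0,0,0,0.27],
    [0,0,0,0,0.27],
    [0,0,0,0,0.27],
    [0,0,0,0,0.27],
  ],
)

```text
time: 24.0
ee_pos: [532.8, 45.1, 42.8]
eef_rot: [[-0.656, 0.755, 0.0], [0.755, 0.656, -0.0], [-0.0, -0.0, -1.0]]
contact_force: [-0.1, 0.3, 0.9]
grip_width: 24.3
```

```bash
python3 - <<'E'
from h import *
x,y,a=knob(6);go(x,y,None,a)
im=pic('wrist','w10');m=vision.camera_model('wrist')
for k in range(5,8): print(k,np.round(proj('wrist',[*knob(k)[:2],68],m)))
g=im.astype(int);w=((g.min(2)>150)&(g.max(2)-g.min(2)<40)).astype(np.uint8);w[:250]=0;w[370:]=0;w[:,:230]=0;w[:,400:]=0
n,l,s,c=cv2.connectedComponentsWithStats(w)
for i in range(1,n):
    if s[i,4]>60: print(s[i],c[i].round())
E
```

```text
t 24.0 tcp [532.8  45.1  42.8] yaw 130.97 tilt [ 0.     -0.0001] F [-0.1  0.3  0.9] w 24.3 q7 1.34
shift tool mm [-0.2 -0.   0. ] turn -0.01
5 [343. 371.]
6 [339. 321.]
7 [343. 271.]
[ 230  250   30   73 1598] [241. 288.]
[377 250  23  10 110] [392. 253.]
[343 272  35  28 532] [359. 283.]
[383 284  17  30 362] [393. 297.]
[341 310   8  20 131] [345. 319.]
[ 301  320   56   46 1396] [326. 342.]
```

Call:
send_rows(
  rows=[
    [0,0,-0.01,0,0.27],
    [0,0,-0.025,0,0.27],
    [0,0,-0.04,0,0.27],
    [0,0,-0.045,0,0.27],
    [0,0,-0.045,0,0.27],
    [0,0,-0.03,0,0.27],
    [0,0,0,0,0.27],
    [0,0,0,0,0.27],
  ],
)

```text
time: 24.85
ee_pos: [532.9, 44.8, 238.4]
eef_rot: [[-0.656, 0.755, 0.001], [0.755, 0.656, -0.001], [-0.001, 0.0, -1.0]]
contact_force: [0.3, -0.8, -0.5]
grip_width: 23.9
```

```bash
python3 - <<'E'
from h import *
st();m=vision.camera_model('wrist')
for k in (5,6,7): print(k,np.round(proj('wrist',[*knob(k)[:2],68],m)))
print('green',proj('wrist',[*knob(6)[:2],20],m))
a=pic('wrist','w11')[:,:,::-1][:400]; b=pic('scene','s11')[:,:,::-1][160:360,160:480]
cv2.imwrite('pics/fin.png',np.vstack([cv2.resize(a,(480,300)),cv2.resize(b,(480,300),interpolation=cv2.INTER_CUBIC)]))
E
```

```text
t 24.85 tcp [532.9  44.8 238.4] yaw 130.98 tilt [ 0.0012 -0.0008] F [ 0.3 -0.8 -0.5] w 23.9 q7 1.56
5 [214. 345.]
6 [212. 323.]
7 [214. 300.]
green (np.float64(200.1048444861387), np.float64(322.87405583485537))
```

View pics/fin.png

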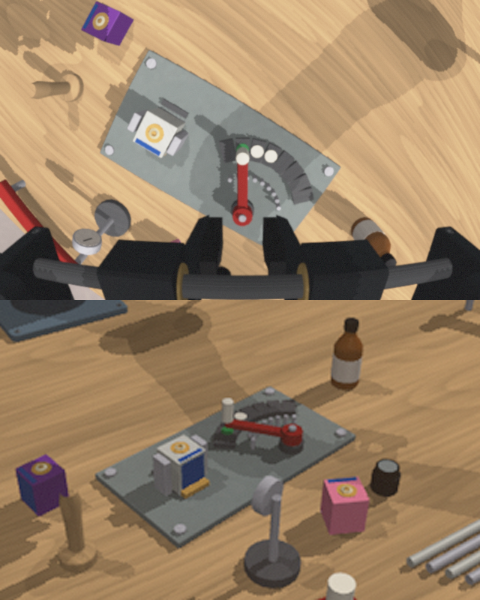

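The final views show the blue face at the brass bar and the block level with the cheeks. The knob stands over the green dot with both white dots behind it, and everything round the fixture is still standing. I'm handing in.

```bash
python3 -c "
from h import *
st(); print(workorder.job_done())"
```

```text
t 24.95 tcp [532.1  44.5 236.8] yaw 130.99 tilt [-0.0017 -0.0006] F [-0.2 -0.4 -0.3] w 23.9 q7 1.56
the job is handed in; nothing more can be done
None
```

I finished the job and handed it in at about 25 s of robot time, with the gripper clear of everything.

**Block:** I lifted it out of the nest, gave it a quarter turn clockwise and retook it on the bench by the blue face and the one opposite. I then lowered it to the nest floor and pushed it against the brass bar. It was within about 0.3 mm of home along the fixture's x and level with the cheeks. The final views show the blue face at the bar.

**Lever:** I moved it with the fingers loosely round the knob, one notch at a time from 0 to 1.32 rad. It held about 0.5 s in each of 0.88 and 1.10. The knob ended over the green dot and nothing pushed it past.

**Checks:**
- **Camera disagreement:** The top and wrist cameras differed by 3–4 mm on where the nest was. I trusted the wrist camera, and the contact with the bar agreed with it.
- **First push:** My first push towards the bar stuck on floor friction, at about 11 N sideways. I eased the block up 1–2 mm, repeated the push and set it down again.
- **Force and surroundings:** The highest force read at the end of any move was about 17 N. The gauge, bottle, handle and loupe were all standing in the last picture.

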